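Zero the gauging fixture and hold a die block in its datum corner

ROBOT

A 6-joint arm with a two-finger parallel gripper is mounted at the origin on the work surface; the furniture and walls round the work are solid. World frame = base frame: x ahead of the robot, y to its left, z up, the work surface at z = 0. Lengths are in mm, angles in rad, forces in N, time in s.
With the tool pointing down it reaches from about 275 to 825 mm from the base axis. Payload 4.9 kg.
Tool frame: the origin (TCP) lies at the very end of the fingers, on their centre line; the grasp point (between the pads) lies 19 mm behind it; z points along the fingers, y is the direction in which the jaws open and shut (so a half turn about z gives the same grasp; the last joint's range is limited). The gripper opens to 85 mm and grips with 20 to 120 N. Pads are 22 mm wide; open, the fingers measure 114 mm over their backs; the gripper's body (76 mm by 85 mm) begins 54 mm behind the grasp point. The pads swing forward as they close: fully open they stand 13 mm farther back than shut.
Start: joints at [-1.483, 0.326, -0.193, 1.052, 0, 1.437], TCP at [121.003, -536.542, 231.281] pointing down, gripper open.
Joint ranges: [-2.65, 2.65], [-0.97, 1.79], [-1.3, 1.35], [-1.93, 2.1], [-1.47, 1.37], [-3.14, 3.14]. Speed limits (rad/s): [2.57, 2.57, 3.14, 3.14, 3.14, 3.14].

INTERFACE

Orientations are given as [roll, pitch, yaw] about the fixed x, y, z axes, in that order (R = Rz(yaw) Ry(pitch) Rx(roll)).
In Python, from bench import bot, solve_ik, imaging gives the robot as it stands. Calls block until the motion is done:
- bot.move_ptp(position, orientation): joint-space move of the TCP to a pose.
- bot.movel(position, rot=None, max_speed=150, threshold=None): straight line of the TCP; rot=None keeps the orientation; max_speed is the mean speed in mm/s. With threshold (N) it stops when the force on the tool has changed by that much, and returns True; else False.
- bot.move_j(angles): joint-space move.
- bot.grip(opening, effort=None): opening from 0.0 (shut) to 1.0 (fully open); effort is the grip in N (None keeps the last); returns when the fingers have stopped.
- bot.dwell(seconds).
- solve_ik(position, orientation): joint angles nearest the present ones, or None.
- bot.get_state(): the state.
- imaging.capture(name): name is "side" or "top"; returns the picture (420x560x3 uint8, blue, green, red); there is no depth.
- imaging.camera_model(name): a dict with "K" (3x3 intrinsics, pixels), "position" and "rotation" of the camera in the world. Camera axes: x right, y up, looking along -z (the intrinsics and any distortion apply to the point x, -y, -z); pixel columns grow to the right and rows downward; lengths in mm; the calibration is good to about 2 mm. A picture is of the moment at which its call begins. camera_model takes no time and is no camera call.
A pose or a line that the arm cannot do raises bot.IKError and nothing moves.
- bot.sign_off(): hands the job in, once; it reports no verdict.
The state is a dict: "t": time; "qpos": joint angles; "joint_velocities": joint speeds; "effort": joint torques, N m; "tcp_pos": TCP position; "orientation": TCP orientation; "contact_force": force on the tool from outside, world axes, zero at the start; "wrist_torque": the same for the moment, N m; "opening": opening from 0.0 (shut) to 1.0 (fully open).
Only numpy, scipy, OpenCV 4.12 (cv2) and the standard library are available. Lean on these libraries where they do the work, as an engineer would, in place of code of your own. Each camera call takes 0.05 s, during which the arm holds its last target.

TASK

Zero the gauging fixture by pressing its red plunger fully down to its stop and letting it spring back up. Then set the brass-coloured die block flat on the fixture's plate and push it into the corner with a light, steady pressure, its long side flush against the far stop and its short side flush against the left stop. Finish while still holding it there, pressed against both stops (do not let go), and leave the grey block, the roller and the tape where they are.

Things in the scene. Friction and masses are not known exactly. Their poses are not given: they have to be found in the camera images.
- work_board: Fixed plywood board 420 (x) x 620 (y) x 18 mm over the rim of a blue crate; its top is at z = 0.202 and everything in this job stands on it. Origin: centre of its underside.
- fixture: Fixed gauging fixture: dark plate 190 (x) x 170 (y) x 12 mm on the board. Origin: centre of its underside, z up; x points to the far stop, y to the left stop; turned at most 0.3 rad. A grey housing 50 x 80 mm with dial and plunger stands on its near right part, centred at (-60, -40) mm, top 42 mm above the board (dial 3 mm more).
- corner (a point): Point where the inner faces of the two stops would meet, on the top face of the plate (12 mm above the board), at (60, 55, 12) mm in the fixture's frame, with the fixture's axes. The seated block occupies x -44..0 and y -60..0 mm, so its origin ends at (-22, -30, 0) mm from here.
- stop_far: Steel stop bar fixed on the plate, 14 (x) x 70 (y) x 12 mm high. Origin: centre of its underside. Its inner face (towards fixture -x) is 7 mm from the origin and lies at x = 0 of the corner point. Rigid. A block pressed down hard on the plate drags (friction 0.5 to 0.75), so little of a sideways push then reaches the stops.
- stop_left: Steel stop bar fixed on the plate, 52 (x) x 14 (y) x 12 mm high. Origin: centre of its underside. Its inner face (towards fixture -y) is 7 mm from the origin and lies at y = 0 of the corner point. Rigid.
- plunger_top (a point): Centre of the top of the red round plunger head, 26 mm in diameter; 66 mm above the board when up. It moves straight down by 10 mm to its stop.
- plunger (a joint): Travel of the plunger in m: 0 up, 0.010 fully down on its stop. The spring takes about 2 N to start and 7 N at the stop, and returns it when released.
- die_brass: Brass-coloured die block, loose, 44 (x) x 60 (y) x 44 (z) mm, 0.2 to 0.4 kg, a 12 mm wide, 8 mm deep slot across its top along x. Origin: centre of its underside, z up. Starts standing on the board, turned up to 0.5 rad. The stops reach only 12 mm up its sides, so fingers on its upper part pass over them.
- die_grey: Grey die block of the same shape and size as the brass one: a bystander, to be left alone. The two may stand in either's place. Origin: centre of its underside.
- spare_roller: Grooved steel roller, 41 mm diameter, 26 mm high, origin under its centre: a bystander on the board between blocks and fixture.
- tape_roll: Roll of black tape, 55 mm diameter, 19 mm high, origin under its centre: a bystander on the board between blocks and fixture.

How it is judged:
By the outcome, as a careful person would: the job done as asked, in the order asked, and still so for the second after the job is handed in, while the arm keeps its last pose, push and grip.
It also fails if it takes over 72 s, if anything falls off the work surface, if the arm or the gripper's body presses on something with over 40 N, if the wrist force passes 120 N, or if a joint passes its speed limit or range.

## Working session

There is one attempt and no reset: what is moved stays moved. The work goes in short steps, each a Python script; the robot and the scene stay as the last script left them, time stands still between calls to the robot, and variables do not carry over. Pictures are saved under pics/ and viewed, and the job is handed in when it is done.

```bash
ls; mkdir -p pics; python3 - <<'E'
from bench import bot, imaging
import cv2
for n in("side","top"):
    im=imaging.capture(n); cv2.imwrite(f"pics/{n}0.png",im)
    print(n,imaging.camera_model(n))
print(bot.get_state())
E
```

```text
pics
side {'K': array([[481.20080721,   0.        , 282.08085698],
       [  0.        , 481.20080721, 214.58921639],
       [  0.        ,   0.        ,   1.        ]]), 'position': array([195.15167677, 632.45873746, 695.63359132]), 'rotation': array([ 1.04886978,  0.01098986, -2.73793897])}
top {'K': array([[415.90860252,   0.        , 273.01645986],
       [  0.        , 415.90860252, 207.09578986],
       [  0.        ,   0.        ,   1.        ]]), 'position': array([ 373.6795893 ,  -36.77916321, 1119.02395721]), 'rotation': array([ 0.13665029,  0.0048338 , -1.57288337])}
{'t': 0.1, 'qpos': array([-1.48318565e+00,  3.26845903e-01, -1.93488198e-01,  1.05200450e+00,
       -2.79028099e-05,  1.43656449e+00]), 'joint_velocities': array([ 0.00040862, -0.00132883,  0.00309842,  0.00121043, -0.00076302,
       -0.00066946]), 'effort': array([ 1.36299732e-03, -4.44239974e+01,  2.63037014e+01,  7.90081773e-03,
       -8.03877379e-05,  9.93428273e-06]), 'tcp_pos': array([ 120.95448776, -535.99749049,  230.59149641]), 'orientation': array([-3.14006051e+00, -1.78749872e-04,  2.21842405e-01]), 'contact_force': array([-0.55767951,  0.22372133, -0.6415843 ]), 'wrist_torque': array([-0.00738423,  0.05085228, -0.04331837]), 'opening': 0.9962385621274963}
```

View pics/side0.png

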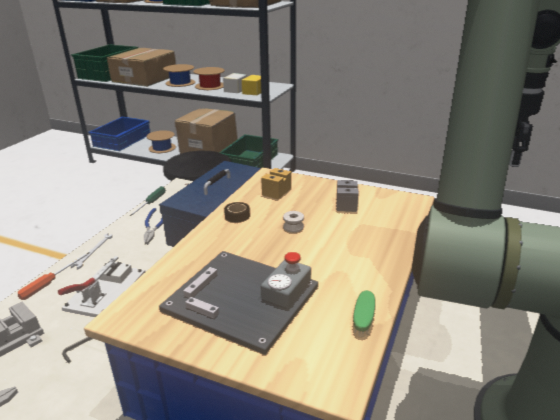

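View pics/top0.png

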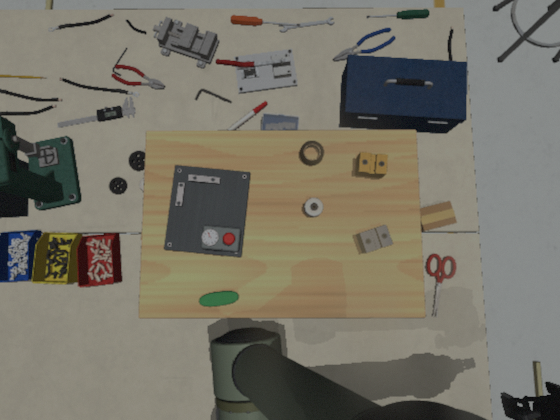

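Top view: brass block at about (372,164), grey block at (373,238), roller at (313,207), tape at (312,153), fixture plate centred near (207,210), plunger at (229,239). Next: crops and measurements.

```bash
cat > h.py <<'E'
import numpy as np, cv2
from scipy.spatial.transform import Rotation as Ro
from bench import bot, solve_ik, imaging
M={n:imaging.camera_model(n) for n in("side","top")}
def ray(n,uv):
    m=M[n];uv=np.atleast_2d(uv).astype(float);K=m["K"]
    d=np.c_[(uv[:,0]-K[0,2])/K[0,0],-(uv[:,1]-K[1,2])/K[1,1],-np.ones(len(uv))]
    return m["position"],Ro.from_euler("xyz",m["rotation"]).apply(d)
def onz(n,uv,z):
    p,d=ray(n,uv);return p+d*((z-p[2])/d[:,2])[:,None]
def proj(n,P):
    m=M[n];K=m["K"];c=Ro.from_euler("xyz",m["rotation"]).inv().apply(np.atleast_2d(P)-m["position"])
    return np.c_[K[0,2]-K[0,0]*c[:,0]/c[:,2],K[1,2]+K[1,1]*c[:,1]/c[:,2]]
def tri(uvs,uvt):
    A=[];b=[]
    for n,uv in(("side",uvs),("top",uvt)):
        p,d=ray(n,uv);d=d[0]/np.linalg.norm(d[0]);Q=np.eye(3)-np.outer(d,d);A.append(Q);b.append(Q@p)
    x=np.linalg.lstsq(np.vstack(A),np.hstack(b),rcond=None)
    return x[0]
E
python3 - <<'E'
from h import *
t=cv2.imread("pics/top0.png");s=cv2.imread("pics/side0.png")
np.set_printoptions(precision=1,suppress=True)
def red(im):
    h=cv2.cvtColor(im,cv2.COLOR_BGR2HSV);return (((h[...,0]<8)|(h[...,0]>172))&(h[...,1]>150)&(h[...,2]>90)).astype(np.uint8)
for im,(x0,y0,x1,y1),n in((t,(200,220,250,260),"top"),(s,(270,240,320,280),"side")):
    m=np.zeros(im.shape[:2],np.uint8);m[y0:y1,x0:x1]=red(im)[y0:y1,x0:x1]
    c=max(cv2.findContours(m,0,2)[0],key=cv2.contourArea);print(n,cv2.boundingRect(c),cv2.fitEllipse(c))
# plate
g=cv2.cvtColor(t,cv2.COLOR_BGR2HSV)
m=np.zeros(t.shape[:2],np.uint8);r=(slice(155,265),slice(155,260));m[r]=(g[r][...,1]<75).astype(np.uint8)
c=max(cv2.findContours(m,0,2)[0],key=cv2.contourArea);b=cv2.boxPoints(cv2.minAreaRect(c))
W=onz("top",b,214);print("plate",b,W,W.mean(0),np.linalg.norm(np.diff(W,axis=0),axis=1))
# board check
m=cv2.imwrite("pics/c1.png",cv2.resize(t[155:265,155:255],None,fx=6,fy=5.4,interpolation=2)[:600])
cv2.imwrite("pics/c2.png",cv2.resize(t[140:260,290:400],None,fx=5,fy=5,interpolation=2))
cv2.imwrite("pics/c3.png",cv2.resize(s[160:240,220:370],None,fx=5,fy=5,interpolation=2))
cv2.imwrite("pics/c4.png",cv2.resize(s[240:350,155:325],None,fx=4.7,fy=4.7,interpolation=2))
E
```

```text
top (223, 233, 12, 12) ((228.3238067626953, 238.53170776367188), (10.776185035705566, 11.466778755187988), 32.98366928100586)
side (285, 252, 15, 10) ((291.93646240234375, 256.9044494628906), (9.040289878845215, 14.519615173339844), 86.56095886230469)
plate [[153.2 248.6]
 [161.6 162.8]
 [265.4 172.9]
 [257.1 258.8]] [[407.9 227.5 214. ]
 [598.7 215.9 214. ]
 [574.9 -16.  214. ]
 [385.6   2.  214. ]] [491.8 107.4 214. ] [191.2 233.1 190.2]
```

```bash
ls pics
```

```text
c1.png
c2.png
c3.png
c4.png
side0.png
top0.png
```

View pics/c1.png

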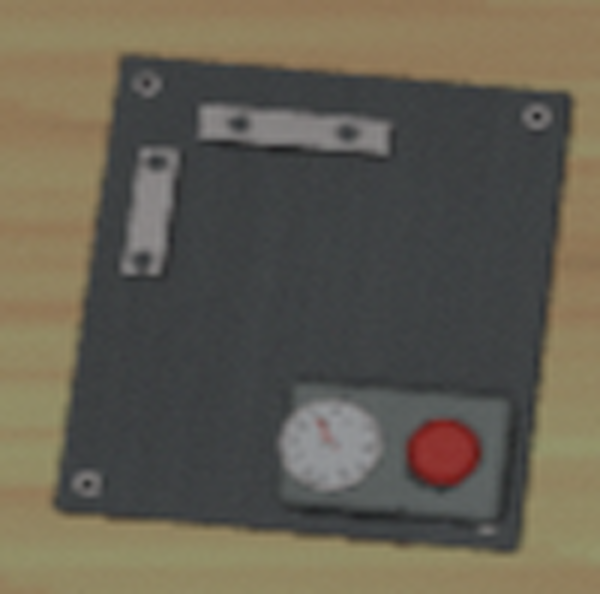

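View pics/c2.png

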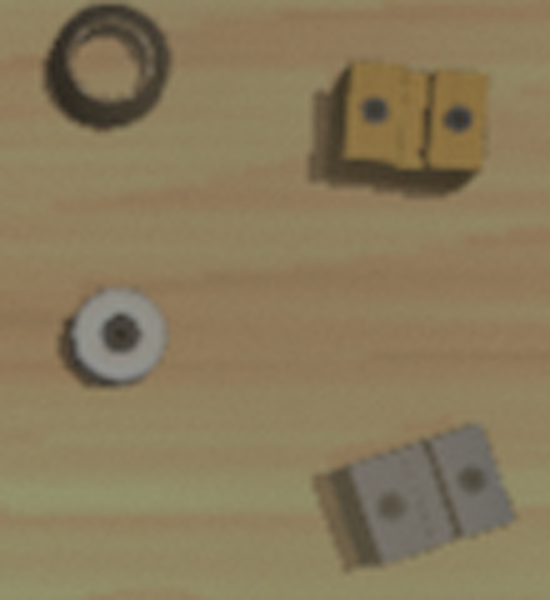

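View pics/c3.png

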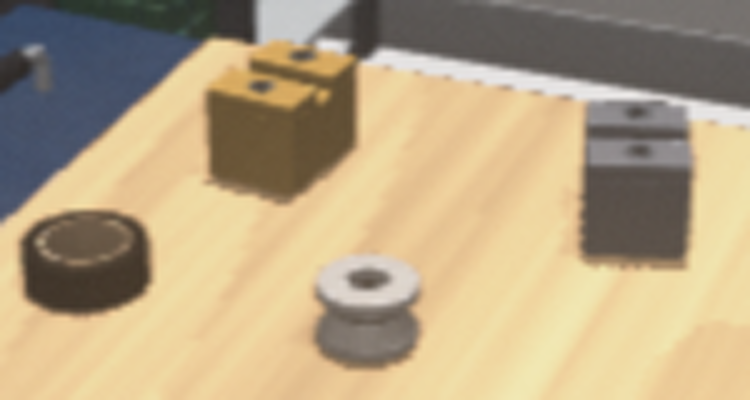

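View pics/c4.png

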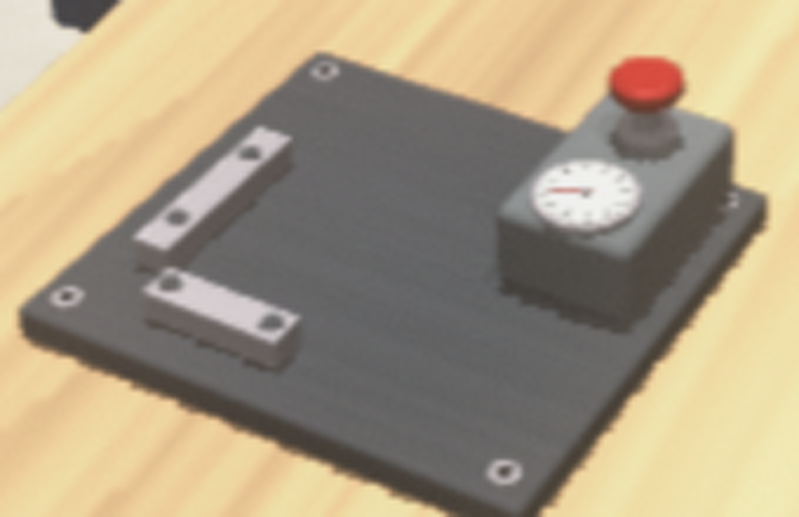

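Crops show: plate with the far stop on top, left stop on the left, plunger right of the dial; brass block's slot divides it across the long (roughly y) side. The first plate mask leaked onto the wood (233 mm is not 170), so I'll mask by brightness.

```bash
python3 - <<'E'
from h import *
t=cv2.imread("pics/top0.png");s=cv2.imread("pics/side0.png")
np.set_printoptions(precision=1,suppress=True)
def rect(m,roi,z,name,n="top"):
    mm=np.zeros(m.shape,np.uint8);x0,y0,x1,y1=roi;mm[y0:y1,x0:x1]=m[y0:y1,x0:x1]
    c=cv2.convexHull(np.vstack(sorted(cv2.findContours(mm,0,1)[0],key=cv2.contourArea)[-1:]))
    W=onz(n,c[:,0],z)[:,:2].astype(np.float32)
    r=cv2.minAreaRect(W);print(name,r,"area px",mm.sum());return r
h=cv2.cvtColor(t,cv2.COLOR_BGR2HSV)
plate=(h[...,2]<88)&(h[...,1]<90)|(h[...,1]<40)
rect(plate.astype(np.uint8),(158,158,258,262),214,"plate")
scr=np.array([[146,83],[537,116],[87,484]])
uv=(scr+.5)/[6,5.4]-.5+155
print("screws",onz("top",uv,214))
br=(h[...,0]>12)&(h[...,0]<25)&(h[...,1]>140)
rect(br.astype(np.uint8),(350,145,395,185),246,"brass")
light=(h[...,2]>115)&(h[...,1]<60)
rect(light.astype(np.uint8),(183,168,226,188),226,"far")
rect(light.astype(np.uint8),(170,175,190,210),226,"left")
rect(((h[...,1]<70)).astype(np.uint8),(345,220,398,258),246,"grey")
print("plunger top z=268",onz("top",[228.3,238.5],268),onz("side",[291.9,256.9],266),tri([291.9,256.9],[228.3,238.5]))
# brass screws: both views
ut=np.array([[375,110],[458,119]]); ut=(ut+.5)/5-.5+[290,140]
us=np.array([[262,87],[303,55]]); us=(us+.5)/5-.5+[220,160]
print("brass screws",onz("top",ut,244),onz("side",us,244),[ (a) for a in map(tri,us[::1],ut)])
ss=np.array([[66,296],[325,70],[505,472]]);ss=(ss+.5)/4.7-.5+[155,240]
print("side screws",onz("side",ss,214))
# board corner check
E
```

```text
plate ((491.78167724609375, 111.3759536743164), (168.5423583984375, 188.49940490722656), 84.14164733886719) area px 6368
screws [[582.2 176.7 214. ]
 [567.8  31.4 214. ]
 [417.3 193.3 214. ]]
brass ((604.0931396484375, -271.92559814453125), (0.0, 0.0), 0.0) area px 1
far ((560.4617309570312, 118.38675689697266), (34.338043212890625, 10.85338306427002), 84.02873992919922) area px 120
left ((525.9898681640625, 170.8814697265625), (11.162646293640137, 34.69189453125), 84.53102111816406) area px 90
grey ((427.1542053222656, -247.19680786132812), (43.958290100097656, 64.85337829589844), 18.059471130371094) area px 625
plunger top z=268 [[426.1  58.7 268. ]] [[427.   62.8 266. ]] [427.3  59.5 263.7]
brass screws [[ 592.4 -230.3  244. ]
 [ 588.3 -265.8  244. ]] [[ 593.1 -230.7  244. ]
 [ 589.7 -267.9  244. ]] [array([ 592.6, -230.1,  244.3]), array([ 588.3, -265.4,  245.3])]
side screws [[583.8 177.7 214. ]
 [568.8  32.3 214. ]
 [418.  194.6 214. ]]
```

Fixture checks: centre ≈ (492.5, 112.2), yaw ≈ -0.10. The plunger falls at fixture (-60.6, -59.8), and the stop centres at (27.5, 62) and (67, 13), which agree with the data. Next I check the brass outline and how much room the toolbox leaves, then go to the plunger.

```bash
python3 - <<'E'
from h import *
np.set_printoptions(precision=1,suppress=True)
t=cv2.imread("pics/top0.png");h=cv2.cvtColor(t,cv2.COLOR_BGR2HSV)
roi=h[145:185,350:395]
print("brass hsv",h[158,362],h[165,382],"wood",h[150,390],"shadow",h[172,358])
m=np.zeros(h.shape[:2],np.uint8);b=(h[...,0]>=13)&(h[...,0]<=24)&(h[...,1]>110)&(h[...,2]>100)
m[148:182,352:394]=b[148:182,352:394];m=cv2.morphologyEx(m,cv2.MORPH_CLOSE,np.ones((3,3)))
c=max(cv2.findContours(m,0,2)[0],key=cv2.contourArea)
print(cv2.boundingRect(c),cv2.minAreaRect(onz("top",c[:,0],246)[:,:2].astype(np.float32)))
print("handle tri",tri([217,180],[408,81]))
print("board edge x at", onz("top",[[372,130],[145,130],[425,318]],202))
s=cv2.imread("pics/side0.png");cv2.imwrite("pics/c5.png",cv2.resize(s[150:250,150:290],None,fx=5,fy=5,interpolation=2))
cv2.imwrite("pics/c6.png",cv2.resize(t[40:180,330:480],None,fx=4,fy=4,interpolation=2))
E
```

```text
brass hsv [ 19 136 139] [19 54 76] wood [ 19  91 143] shadow [ 19 104  76]
(359, 152, 29, 22) ((588.810546875, -246.98724365234375), (59.55510330200195, 45.4752197265625), 84.04730987548828)
handle tri [ 823.  -370.1  133.5]
board edge x at [[ 676.7 -258.8  202. ]
 [ 678.6  259.8  202. ]
 [ 259.  -357.8  202. ]]
```

Brass block: outline 59.6 x 45.5 mm (44 x 60 expected), centre ≈ (590, -248), yaw ≈ -0.105. The toolbox handle is at z ≈ 133, below the board, so it isn't in the way. Next the plunger.

```bash
cat >> h.py <<'E'
np.set_printoptions(precision=3,suppress=True)
def st(tag=""):
    s=bot.get_state();print(tag,"t%.1f"%s["t"],"p",s["tcp_pos"].round(1),"o",s["orientation"].round(3),"F",s["contact_force"].round(1),"M",s["wrist_torque"].round(2),"op%.3f"%s["opening"]);return s
E
python3 - <<'E'
from h import *
Y=-0.1+np.pi/2
q=[np.pi,0,Y]
print(solve_ik([426.6,59.2,330],q), solve_ik([590,-248,330],q), solve_ik([532,133,240],q))
bot.movel([121,-536,360],max_speed=200)
bot.grip(0.0)
bot.move_ptp([426.6,59.2,330],q)
st()
bot.movel([426.6,59.2,285]); st()
for n in("top","side"): cv2.imwrite(f"pics/{n}1.png",imaging.capture(n))
im=cv2.imread("pics/side1.png");cv2.imwrite("pics/c7.png",cv2.resize(im[180:310,220:370],None,fx=4,fy=4))
E
```

```text
[-0.034  0.049 -0.285  1.237  0.     1.637] [-0.513  0.467  0.269  1.372  0.     1.158] [ 0.11   0.318 -0.182  1.071  0.     1.781]
 t4.0 p [426.9  58.6 330. ] o [3.141 0.    1.47 ] F [ 0.2  0.5 -0.7] M [-0.03 -0.02  0.04] op0.002
 t4.5 p [426.6  58.8 285.2] o [-3.141  0.     1.47 ] F [ 0.  -0.2 -0.7] M [ 0.01  0.   -0.05] op-0.001
```

View pics/c7.png

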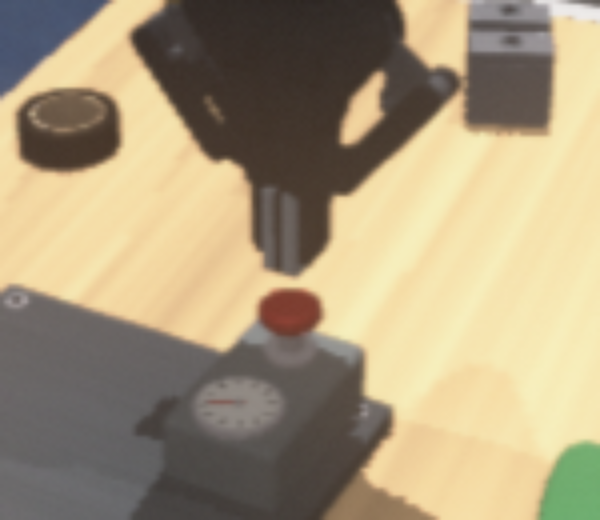

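The side view shows the shut fingertips (crop 285,272) directly above the red head (290,312). Pressing now.

```bash
python3 - <<'E'
from h import *
print(bot.movel([426.6,59.2,248],max_speed=25,threshold=14)); st("down")
bot.dwell(0.3);st()
cv2.imwrite("pics/side2.png",imaging.capture("side"))
E
python3 -c "
import cv2;im=cv2.imread('pics/side2.png');cv2.imwrite('pics/c8.png',cv2.resize(im[180:310,220:370],None,fx=4,fy=4))"
```

```text
True
down t5.6 p [426.6  59.2 258.1] o [ 3.141 -0.     1.471] F [-1.9 -0.3  6.6] M [ 0.03  0.47 -0.01] op-0.004
 t5.9 p [426.6  59.2 258. ] o [ 3.141 -0.     1.471] F [-1.8 -0.5  7.8] M [-0.01  0.42 -0.02] op-0.004
```

View pics/c8.png

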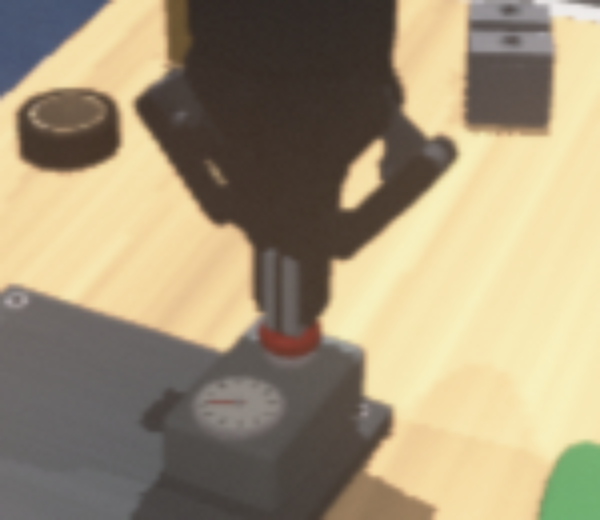

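The head is down at crop (290,340), TCP z is 258.0, which is the 10 mm of travel, and the force is about 8 N. I'll push slightly more to be sure it's on the stop, then release.

```bash
python3 - <<'E'
from h import *
print(bot.movel([426.6,59.2,255],max_speed=15,threshold=12)); st("stop");bot.dwell(0.2);st()
bot.movel([426.6,59.2,330],max_speed=120); st("up")
for n in("top","side"): cv2.imwrite(f"pics/{n}3.png",imaging.capture(n))
a=cv2.imread("pics/side3.png")
cv2.imwrite('pics/c9.png',cv2.resize(a[180:310,220:370],None,fx=4,fy=4))
E
```

```text
True
stop t6.2 p [426.6  59.2 258.1] o [3.14  0.    1.471] F [-2.8 -0.1  7.1] M [-0.06  0.51 -0.03] op0.000
 t6.4 p [426.6  59.2 258. ] o [3.14  0.    1.471] F [-2.4  1.2  7.9] M [ 0.03  0.51 -0.02] op0.003
up t7.2 p [426.2  59.2 329.1] o [-3.141  0.     1.471] F [-0.4  0.8 -0.2] M [-0.06  0.01  0.03] op-0.002
```

View pics/c9.png

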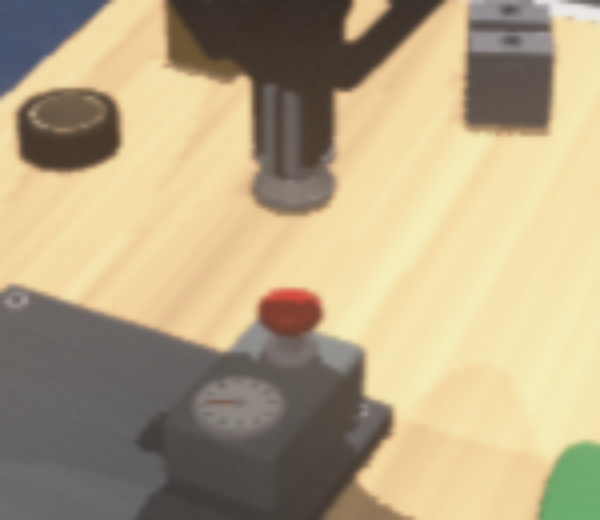

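The plunger is back up (head at crop 290,312, as before). Now picking up the brass block across its 44 mm side.

```bash
python3 - <<'E'
from h import *
Y=-0.104+np.pi/2
bot.move_ptp([590,-248,320],[np.pi,0,Y])
bot.grip(1.0,30)
bot.movel([590,-248,262],max_speed=150); st()
for n in("top","side"): cv2.imwrite(f"pics/{n}4.png",imaging.capture(n))
a=cv2.imread("pics/side4.png");b=cv2.imread("pics/top4.png")
cv2.imwrite('pics/c10.png',np.hstack([cv2.resize(a[120:240,220:320],None,fx=4,fy=4),cv2.resize(b[110:230,320:420],None,fx=4,fy=4)]))
E
```

```text
t9.9 p [ 590.  -248.   262.4] o [-3.142 -0.     1.467] F [0.2 0.1 0. ] M [0.03 0.03 0.04] op0.998
```

View pics/c10.png

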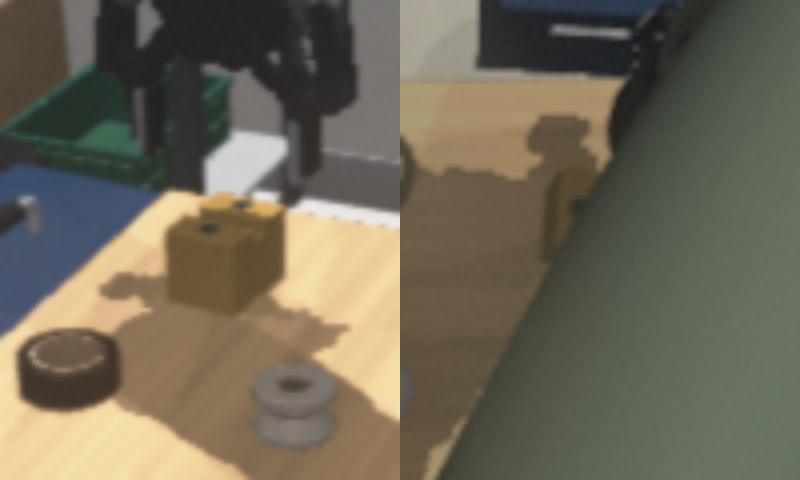

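The fingers straddle the block: pads at crop (145,120) and (310,150), block at (225,250). Descending and gripping.

```bash
python3 - <<'E'
from h import *
print(bot.movel([590,-248,214.5],max_speed=80,threshold=10)); st()
bot.grip(0.0,30); st("grip")
bot.movel([590,-248,290],max_speed=100); st("lift")
for n in("side",): cv2.imwrite(f"pics/{n}5.png",imaging.capture(n))
a=cv2.imread("pics/side5.png")
cv2.imwrite('pics/c11.png',cv2.resize(a[100:240,200:360],None,fx=4,fy=4))
E
```

```text
False
 t10.7 p [ 590.2 -248.1  214.9] o [3.141 0.    1.467] F [-0.6  0.6 -0.5] M [-0.07 -0.   -0.01] op1.000
grip t11.2 p [ 590.5 -248.1  215.2] o [3.14  0.    1.467] F [1.2 0.9 3.2] M [ 0.01 -0.06  0.01] op0.513
lift t12.1 p [ 589.6 -247.8  289.1] o [-3.14  -0.001  1.467] F [ 0.6 -0.8 -3.1] M [ 0.05 -0.01  0.03] op0.507
```

View pics/c11.png

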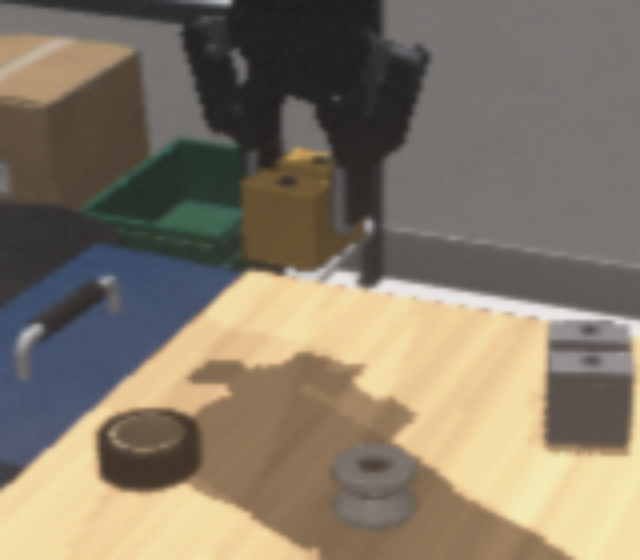

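Block held level, weight about 3 N. Carrying it to 8 mm short of both stops, then slowly down to the plate.

```bash
cat >> h.py <<'E'
FY=-0.100; FC=np.array([492.5,112.2])
c_,s_=np.cos(FY),np.sin(FY); FR=np.array([[c_,-s_],[s_,c_]])
SEAT=FC+FR@[38,25]
def P(dx,dy,z): return [*(SEAT+FR@[dx,dy]),z]
def Q(dyaw=0): return [np.pi,0,FY+np.pi/2+dyaw]
def loc(s=None):   # tcp rel. to nominal seat in fixture axes, force in fixture axes
    s=s or bot.get_state()
    return FR.T@(s["tcp_pos"][:2]-SEAT),FR.T@s["contact_force"][:2]
def avg(tag="",n=6,dt=.05):
    S=[]
    for i in range(n): bot.dwell(dt);S.append(bot.get_state())
    f=np.mean([x["contact_force"] for x in S],0);m=np.mean([x["wrist_torque"] for x in S],0);p=np.mean([x["tcp_pos"] for x in S],0)
    print(tag,"t%.1f"%S[-1]["t"],"loc",(FR.T@(p[:2]-SEAT)).round(2),"z %.2f"%p[2],"yaw %.4f"%(S[-1]["orientation"][2]-Q()[2]),"rp",S[-1]["orientation"][:2].round(4),"Ff",(FR.T@f[:2]).round(2),"Fz %.2f"%f[2],"Mf",(FR.T@m[:2]).round(3),"Mz %.3f"%m[2],flush=True)
    return f,m,p
E
python3 - <<'E'
from h import *
bot.movel(P(-8,-8,290),Q(),max_speed=180); avg("over")
bot.movel(P(-8,-8,232),max_speed=80); avg("232")
print(bot.movel(P(-8,-8,222),max_speed=12,threshold=5)); avg("plate")
for n in("side","top"): cv2.imwrite(f"pics/{n}6.png",imaging.capture(n))
a=cv2.imread("pics/side6.png");b=cv2.imread("pics/top6.png")
cv2.imwrite('pics/c12.png',cv2.resize(a[200:350,150:350],None,fx=4,fy=4))
cv2.imwrite('pics/c13.png',cv2.resize(b[155:265,155:285],None,fx=5,fy=5))
E
```

```text
over t14.7 loc [-7.84 -8.43] z 289.94 yaw -0.0004 rp [-3.142  0.   ] Ff [0.22 0.15] Fz -2.70 Mf [0.015 0.015] Mz 0.002
232 t15.9 loc [-7.6  -7.92] z 232.58 yaw 0.0000 rp [ 3.141 -0.   ] Ff [ 0.13 -0.11] Fz -2.97 Mf [ 0.001 -0.018] Mz -0.018
True
plate t16.7 loc [-7.99 -7.98] z 227.09 yaw 0.0000 rp [ 3.142 -0.   ] Ff [-0.26 -0.21] Fz 5.70 Mf [-0.033 -0.019] Mz 0.009
```

View pics/c12.png

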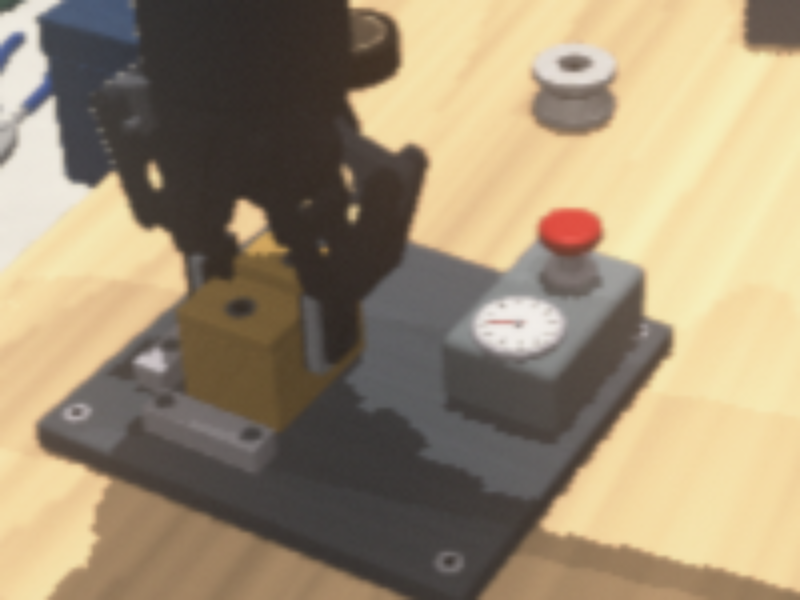

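View pics/c13.png

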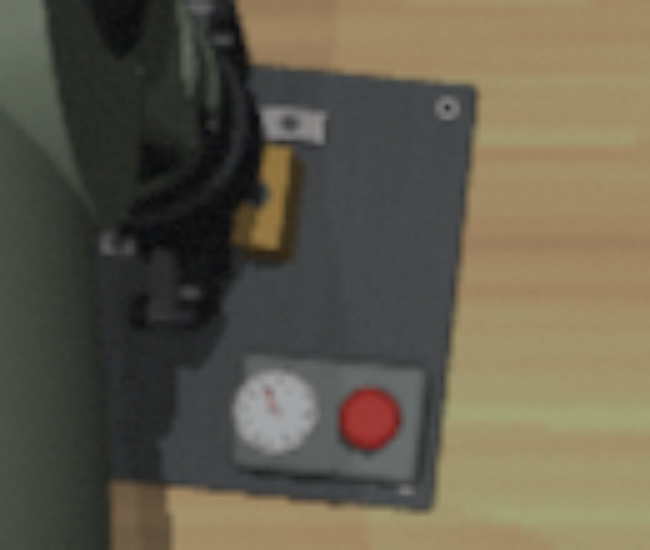

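Block sits inside the corner: in the side crop it stands behind the left stop (210,430), and both stops are still clear. It presses down with about 8.7 N, too much given the drag, so I'll ease that first and then push towards the far stop.

```bash
python3 - <<'E'
from h import *
z=227.2
for i in range(8):
    bot.movel(P(-8,-8,z),max_speed=20); f,m,p=avg("z%.2f"%z,4)
    if f[2]<0.5: break
    z+=0.15
print("Z",z)
print(bot.movel(P(4,-8,z),max_speed=10,threshold=7)); avg("far")
bot.dwell(.3);avg("far")
E
```

```text
z227.20 t17.2 loc [-7.93 -7.98] z 227.18 yaw -0.0000 rp [-3.139  0.001] Ff [-0.21  0.29] Fz 1.35 Mf [ 0.014 -0.065] Mz -0.021
z227.35 t17.7 loc [-7.99 -8.  ] z 227.17 yaw 0.0000 rp [-3.139  0.001] Ff [1.21 0.28] Fz -1.71 Mf [ 0.056 -0.254] Mz -0.011
Z 227.35
True
far t18.9 loc [ 0.58 -8.06] z 227.18 yaw 0.0003 rp [-3.137  0.001] Ff [0.47 0.2 ] Fz 5.57 Mf [-0.001 -0.261] Mz 0.031
far t19.5 loc [ 0.57 -8.05] z 227.18 yaw 0.0003 rp [-3.137  0.001] Ff [ 0.59 -0.03] Fz 5.68 Mf [ 0.007 -0.244] Mz 0.020
```

Contact with the far stop comes at x = +0.58, within the measuring error. The threshold stop relaxes the load and the orientation drifts, so from here I command explicit poses with a fixed orientation.

```bash
python3 - <<'E'
from h import *
for dx,z in ((0.3,227.35),(0.6,227.35),(0.8,227.35),(1.0,227.35)):
    bot.movel(P(dx,-8,z),Q(),max_speed=10); f,m,p=avg("dx%.2f z%.2f"%(dx,z),5)
    if (FR.T@f[:2])[0]<-9: break
E
```

```text
dx0.30 z227.35 t20.1 loc [ 0.27 -8.04] z 227.14 yaw -0.0000 rp [-3.141  0.   ] Ff [ 0.64 -0.05] Fz -1.14 Mf [-0.007 -0.173] Mz 0.008
dx0.60 z227.35 t20.6 loc [ 0.28 -8.03] z 227.14 yaw 0.0000 rp [-3.141  0.   ] Ff [-0.45 -0.31] Fz -1.22 Mf [-0.052  0.12 ] Mz -0.004
dx0.80 z227.35 t21.1 loc [ 0.57 -8.03] z 227.17 yaw 0.0001 rp [-3.141  0.   ] Ff [-1.26  0.11] Fz -2.64 Mf [-0.022  0.251] Mz 0.023
dx1.00 z227.35 t21.6 loc [ 0.59 -8.04] z 227.17 yaw 0.0001 rp [-3.141  0.   ] Ff [-2.79 -0.39] Fz -2.53 Mf [-0.064  0.655] Mz 0.067
```

```bash
python3 - <<'E'
from h import *
for dx,z,w in ((1.3,227.25,0),(1.3,227.25,.004),(1.3,227.25,.008),(1.3,227.25,.012),(1.3,227.25,.016)):
    bot.movel(P(dx,-8,z),Q(w),max_speed=10); f,m,p=avg("dx%.2f z%.2f w%.3f"%(dx,z,w),6); print("  arm y mm", 1e3*m[2]/-(FR.T@f[:2])[0])
E
```

```text
dx1.30 z227.25 w0.000 t22.1 loc [ 0.61 -8.04] z 227.18 yaw 0.0001 rp [-3.14  0.  ] Ff [-5.15 -0.64] Fz -0.74 Mf [-0.095  1.095] Mz 0.107
  arm y mm 20.692520259788378
dx1.30 z227.25 w0.004 t22.7 loc [ 0.66 -8.11] z 227.18 yaw 0.0039 rp [-3.14  0.  ] Ff [-4.81 -0.7 ] Fz -0.99 Mf [-0.155  1.134] Mz -0.034
  arm y mm -7.106711667747005
dx1.30 z227.25 w0.008 t23.2 loc [ 0.61 -8.18] z 227.17 yaw 0.0075 rp [-3.14  0.  ] Ff [-5.41 -0.54] Fz -0.61 Mf [-0.148  1.149] Mz -0.121
  arm y mm -22.369118225710686
dx1.30 z227.25 w0.012 t23.8 loc [ 0.53 -8.25] z 227.17 yaw 0.0115 rp [-3.14  0.  ] Ff [-5.31 -0.8 ] Fz -0.54 Mf [-0.217  1.226] Mz -0.172
  arm y mm -32.39346338643082
dx1.30 z227.25 w0.016 t24.3 loc [ 0.43 -8.32] z 227.17 yaw 0.0153 rp [-3.14   0.001] Ff [-5.89 -1.16] Fz -0.35 Mf [-0.254  1.258] Mz -0.215
  arm y mm -36.54392022127936
```

The moment crosses zero at about w = +0.0035 rad, so the long face is flush there. I back off x slightly, set w = 0.004 and push to the left stop.

```bash
python3 - <<'E'
from h import *
z=227.25;w=.004
bot.movel(P(0,-8,z),Q(w),max_speed=15)
print(bot.movel(P(0,4,z),Q(w),max_speed=10,threshold=6)); avg("left")
s=bot.get_state();y0=loc(s)[0][1];print(y0)
for d in (0.4,0.8,1.1):
    bot.movel(P(0,y0+d,z),Q(w),max_speed=10); f,m,p=avg("dy%.2f"%(y0+d),5)
    if (FR.T@f[:2])[1]<-4: break
E
```

```text
True
left t25.8 loc [-0.08  0.04] z 227.13 yaw 0.0035 rp [-3.141  0.004] Ff [ 0.11 -0.53] Fz 5.42 Mf [ 0.008 -0.13 ] Mz -0.017
0.027577759906873615
dy0.43 t26.3 loc [-0.09  0.19] z 227.13 yaw 0.0038 rp [-3.141  0.001] Ff [-0.08 -1.93] Fz 1.10 Mf [-0.427 -0.035] Mz -0.008
dy0.83 t26.8 loc [-0.08  0.22] z 227.16 yaw 0.0036 rp [-3.141  0.001] Ff [-0.73 -4.96] Fz 0.87 Mf [-1.042  0.021] Mz 0.005
```

Left stop contacts at y ≈ +0.2, about 5 N. Now adding the x push.

```bash
python3 - <<'E'
from h import *
z=227.25;w=.004
for dx,dy,w in ((0.6,.8,.004),(1.3,.8,.004),(1.4,.9,.004),(1.4,.9,.002),(1.4,.9,.0),(1.4,.9,.003)):
    bot.movel(P(dx,dy,z),Q(w),max_speed=10); f,m,p=avg("dx%.2f dy%.2f w%.3f"%(dx,dy,w),6)
for n in("side","top"): cv2.imwrite(f"pics/{n}7.png",imaging.capture(n))
a=cv2.imread("pics/side7.png");b=cv2.imread("pics/top7.png")
cv2.imwrite('pics/c14.png',cv2.resize(a[240:340,155:275],None,fx=6,fy=6,interpolation=2))
E
```

```text
dx0.60 dy0.80 w0.004 t27.4 loc [-0.06  0.22] z 227.16 yaw 0.0038 rp [-3.14   0.001] Ff [-2.13 -5.23] Fz 2.42 Mf [-1.041  0.37 ] Mz 0.009
dx1.30 dy0.80 w0.004 t27.9 loc [-0.03  0.23] z 227.17 yaw 0.0039 rp [-3.139  0.001] Ff [-4.16 -5.53] Fz 4.05 Mf [-1.062  0.759] Mz 0.018
dx1.40 dy0.90 w0.004 t28.5 loc [-0.04  0.24] z 227.16 yaw 0.0039 rp [-3.139  0.002] Ff [-4.34 -5.6 ] Fz 4.22 Mf [-1.127  0.856] Mz 0.018
dx1.40 dy0.90 w0.002 t29.0 loc [-0.05  0.22] z 227.17 yaw 0.0024 rp [-3.139  0.002] Ff [-4.   -5.56] Fz 4.21 Mf [-1.138  0.814] Mz 0.205
dx1.40 dy0.90 w0.000 t29.6 loc [-0.07  0.22] z 227.16 yaw 0.0008 rp [-3.139  0.002] Ff [-4.05 -6.28] Fz 4.22 Mf [-1.176  0.802] Mz 0.358
dx1.40 dy0.90 w0.003 t30.1 loc [-0.03  0.22] z 227.17 yaw 0.0032 rp [-3.139  0.002] Ff [-4.1  -5.55] Fz 4.58 Mf [-1.133  0.806] Mz 0.068
```

View pics/c14.png

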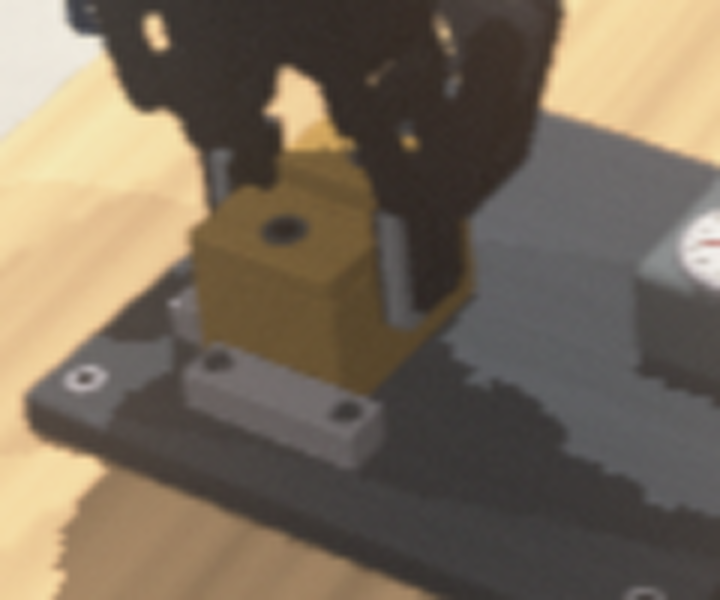

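The picture shows the block tight against the left stop (crop 280,390). But x is at -0.04, and the far stop was touched at about +0.6, so the 4 N in x is drag (plate load 7 N plus left-stop friction) and not stop contact. I'll ease z and y, reseat in x first, then y.

```bash
python3 - <<'E'
from h import *
w=.004
for dx,dy,z in ((0.,-.5,227.4),(1.2,-.5,227.4),(1.4,-.5,227.4),(1.4,.4,227.4),(1.4,.7,227.4)):
    bot.movel(P(dx,dy,z),Q(w),max_speed=10); f,m,p=avg("dx%.2f dy%.2f z%.2f"%(dx,dy,z),6)
E
```

```text
dx0.00 dy-0.50 z227.40 t30.9 loc [-0.14 -0.07] z 227.18 yaw 0.0041 rp [-3.141 -0.   ] Ff [0.19 0.64] Fz -1.90 Mf [0.094 0.012] Mz 0.020
dx1.20 dy-0.50 z227.40 t31.5 loc [ 0.65 -0.48] z 227.18 yaw 0.0040 rp [-3.14 -0.  ] Ff [-3.21  0.37] Fz -1.79 Mf [0.075 0.649] Mz -0.031
dx1.40 dy-0.50 z227.40 t32.0 loc [ 0.68 -0.49] z 227.18 yaw 0.0041 rp [-3.14  0.  ] Ff [-5.32  0.39] Fz -1.27 Mf [0.111 1.132] Mz -0.045
dx1.40 dy0.40 z227.40 t32.6 loc [ 0.67 -0.44] z 227.18 yaw 0.0037 rp [-3.14   0.002] Ff [-5.26 -1.9 ] Fz -0.88 Mf [-0.394  1.167] Mz -0.027
dx1.40 dy0.70 z227.40 t33.1 loc [ 0.68 -0.43] z 227.19 yaw 0.0035 rp [-3.14   0.003] Ff [-5.27 -2.6 ] Fz -0.76 Mf [-0.553  1.151] Mz -0.031
```

Far stop touched at 0.67 with 5 N, but y is now dragging against it. Lighten x, push y home, then add x again.

```bash
python3 - <<'E'
from h import *
w=.004
for dx,dy,z in ((0.75,.4,227.4),(.8,.8,227.4),(1.1,.9,227.4),(1.4,1.0,227.4)):
    bot.movel(P(dx,dy,z),Q(w),max_speed=10); f,m,p=avg("dx%.2f dy%.2f z%.2f"%(dx,dy,z),6)
E
```

```text
dx0.75 dy0.40 z227.40 t33.7 loc [0.65 0.08] z 227.23 yaw 0.0039 rp [-3.141  0.001] Ff [-3.71 -2.38] Fz -3.56 Mf [-0.569  0.771] Mz -0.070
dx0.80 dy0.80 z227.40 t34.2 loc [0.67 0.21] z 227.25 yaw 0.0037 rp [-3.141  0.001] Ff [-3.75 -4.27] Fz -3.15 Mf [-0.848  0.843] Mz -0.030
dx1.10 dy0.90 z227.40 t34.8 loc [0.67 0.22] z 227.25 yaw 0.0037 rp [-3.141  0.002] Ff [-4.46 -4.3 ] Fz -2.38 Mf [-0.923  0.984] Mz -0.052
dx1.40 dy1.00 z227.40 t35.3 loc [0.68 0.23] z 227.27 yaw 0.0038 rp [-3.14   0.002] Ff [-5.51 -4.73] Fz -1.67 Mf [-0.99   1.156] Mz -0.042
```

Both contacts hold at (0.68, 0.23), with 5.5 N and 4.7 N. z rose to 227.27, so the block could be riding 0.1 mm high. I'll lower slightly and recheck.

```bash
python3 - <<'E'
from h import *
w=.004
for dx,dy,z in ((1.4,1.0,227.25),(1.4,1.0,227.15),(1.45,1.05,227.15)):
    bot.movel(P(dx,dy,z),Q(w),max_speed=10); f,m,p=avg("dx%.2f dy%.2f z%.2f"%(dx,dy,z),6)
bot.dwell(.8); avg("hold"); st()
E
```

```text
dx1.40 dy1.00 z227.25 t35.9 loc [0.68 0.23] z 227.26 yaw 0.0037 rp [-3.14   0.002] Ff [-5.8  -4.94] Fz -0.70 Mf [-1.003  1.244] Mz -0.028
dx1.40 dy1.00 z227.15 t36.4 loc [0.67 0.23] z 227.25 yaw 0.0038 rp [-3.14   0.002] Ff [-5.61 -5.37] Fz 0.24 Mf [-0.998  1.287] Mz -0.035
dx1.45 dy1.05 z227.15 t37.0 loc [0.67 0.22] z 227.26 yaw 0.0037 rp [-3.14   0.002] Ff [-6.06 -5.13] Fz 0.16 Mf [-1.041  1.307] Mz -0.034
hold t38.1 loc [0.68 0.24] z 227.26 yaw 0.0038 rp [-3.14   0.002] Ff [-6.29 -5.25] Fz -0.21 Mf [-1.029  1.332] Mz -0.037
 t38.1 p [533.5 133.5 227.2] o [-3.14   0.002  1.475] F [-6.4 -5.2  0.2] M [-0.86  1.46  0.  ] op0.513
```

z hasn't come down, so stop friction is probably holding the block about 0.08 mm up. I'll ease the pushes, settle it down, and reapply.

```bash
python3 - <<'E'
from h import *
w=.004
for dx,dy,z in ((.85,.45,226.95),(1.2,.8,227.05),(1.5,1.05,227.15)):
    bot.movel(P(dx,dy,z),Q(w),max_speed=10); f,m,p=avg("dx%.2f dy%.2f z%.2f"%(dx,dy,z),6)
E
```

```text
dx0.85 dy0.45 z226.95 t38.6 loc [0.67 0.22] z 227.24 yaw 0.0039 rp [-3.142  0.001] Ff [-4.89 -3.11] Fz -0.94 Mf [-0.714  1.016] Mz -0.067
dx1.20 dy0.80 z227.05 t39.2 loc [0.67 0.23] z 227.24 yaw 0.0039 rp [-3.141  0.001] Ff [-5.74 -4.38] Fz -0.33 Mf [-0.921  1.172] Mz -0.024
dx1.50 dy1.05 z227.15 t39.7 loc [0.68 0.23] z 227.25 yaw 0.0038 rp [-3.14   0.002] Ff [-6.65 -5.12] Fz 0.12 Mf [-1.064  1.328] Mz -0.027
```

```bash
python3 - <<'E'
from h import *
w=.004
for dx,dy,z in ((.6,.3,226.8),(.6,.3,226.5),(.6,.3,226.2)):
    bot.movel(P(dx,dy,z),Q(w),max_speed=10); f,m,p=avg("dx%.2f dy%.2f z%.2f"%(dx,dy,z),6)
    if f[2]>5: break
E
```

```text
dx0.60 dy0.30 z226.80 t40.3 loc [0.66 0.22] z 227.20 yaw 0.0040 rp [3.141 0.   ] Ff [-4.84 -2.8 ] Fz 0.16 Mf [-0.68   0.982] Mz -0.046
dx0.60 dy0.30 z226.50 t40.8 loc [0.66 0.21] z 227.12 yaw 0.0040 rp [3.141 0.   ] Ff [-5.04 -3.4 ] Fz 1.82 Mf [-0.688  1.091] Mz -0.056
dx0.60 dy0.30 z226.20 t41.4 loc [0.65 0.2 ] z 227.11 yaw 0.0040 rp [3.141 0.   ] Ff [-5.92 -3.86] Fz 3.45 Mf [-0.735  1.246] Mz -0.057
```

Now z is firm at 227.11, so the block is on the plate. I'll ease the vertical load a little while keeping both pushes.

```bash
python3 - <<'E'
from h import *
w=.004
for dx,dy,z in ((.8,.6,226.5),(.95,.8,226.7)):
    bot.movel(P(dx,dy,z),Q(w),max_speed=10); f,m,p=avg("dx%.2f dy%.2f z%.2f"%(dx,dy,z),6)
bot.dwell(1.0); avg("hold"); st()
for n in("side","top"): cv2.imwrite(f"pics/{n}8.png",imaging.capture(n))
a=cv2.imread("pics/side8.png");b=cv2.imread("pics/top8.png")
cv2.imwrite('pics/c15.png',cv2.resize(a[150:350,150:370],None,fx=3,fy=3,interpolation=2))
E
```

```text
dx0.80 dy0.60 z226.50 t41.9 loc [0.66 0.2 ] z 227.13 yaw 0.0039 rp [3.141 0.001] Ff [-5.71 -3.97] Fz 2.20 Mf [-0.862  1.183] Mz -0.047
dx0.95 dy0.80 z226.70 t42.5 loc [0.66 0.21] z 227.14 yaw 0.0038 rp [-3.141  0.001] Ff [-5.89 -4.6 ] Fz 1.09 Mf [-0.936  1.178] Mz -0.040
hold t43.8 loc [0.66 0.2 ] z 227.13 yaw 0.0038 rp [-3.141  0.001] Ff [-6.07 -4.75] Fz 1.55 Mf [-0.944  1.174] Mz -0.027
 t43.8 p [533.5 133.4 227.1] o [-3.141  0.001  1.475] F [-6.9 -3.8  1.3] M [-0.87  1.32 -0.09] op0.510
```

View pics/c15.png

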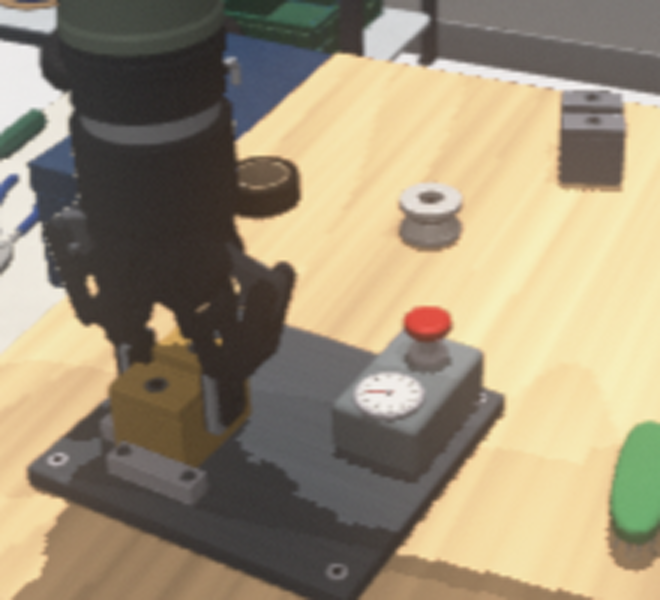

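View pics/top8.png

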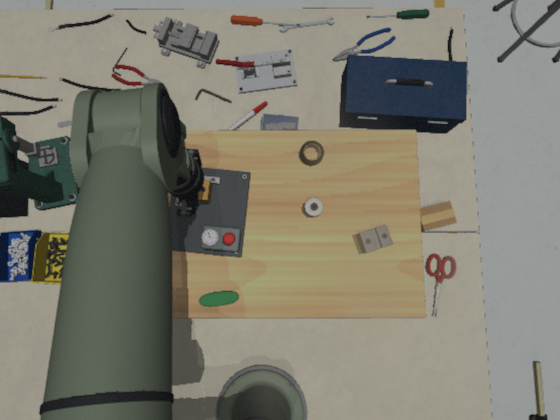

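The side view shows the block flat behind the left stop (crop 155,425), with the plunger up at (428,322). In the top view the grey block (373,238), roller (313,207) and tape (311,153) are where they started. Position and forces held for over a second, so I'm handing in.

```bash
python3 -c "
from bench import bot
bot.sign_off()"
```

```text
the job is handed in; nothing more can be done
```

I zeroed the fixture and handed in the job at about 44 s, with the brass block held in the gripper and pressed against both stops.

- **Plunger:** I pressed it down its full 10 mm (TCP z 268 to 258). A second push added 12 N with no further movement, so it was on its stop, and it sprang back up.
- **Seating:** The first attempt reached only the left stop. The reading at the far stop was friction, with a gap of about 0.6 mm, so I reseated the block.
- **Height:** After reseating it sat about 0.1 mm high. I pressed it down until the height stayed firm, then eased off.
- **Last checks:** The position stayed put for over 1 s at both contact points, at about 6 N on the far stop and 4.7 N on the left. Net downward load was about 4.5 N. The turning moment was near zero, as expected with the long side flush. The pictures show the grey block, roller and tape where they started.
- **Limits of the checks:** The arm hid much of the block from the top camera. Flushness with both stops therefore rests mainly on force and position readings. The tool was tilted by about 1 mrad.

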